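# Let the charcoal grill's grate down

### The job

The grate of the charcoal grill hangs high on its toothed bar. Take the poker from its rest, put its shank under the tail of the pawl and pry the pawl up out of the teeth - feel for the tail and for its stop, and do not force it - and hold it clear while the grate sinks by its own weight all the way down. Then draw the poker out and lay it back in its rest the way it lay, keeping hand and arm off the grill and leaving the other things on the counter where they are.

Things in the scene. Friction and masses are not known exactly. Their poses are not given: they have to be found in the camera images.
- grill: charcoal grill, fixed. Origin on the counter under its lift column, +x away from the robot, z up. Column: grey steel channel 52 (x) by 38 (y) by 213 mm tall, open to -x, on a base plate 84 by 64 by 8. Fire box 153 mm tall on the column's +y side, x -50 to 190, y 50 to 410 mm, the grate above it. Open room in front of the column (-x) and to its right (-y).
- lift (a joint): height of grate and toothed bar over the bottom stop, m: 0 is all the way down. The bar stands in the column, saw teeth 7 mm deep to -x, pitch 10 mm. It starts hung on the pawl at 0.04 to 0.095. Pawl held clear, the grate (15 to 24 N with its bar) sinks by itself at 14 to 22 mm/s against an oil damper; if the pawl drops in early it catches the next tooth.
- pad_drawn (a point): underside of the pawl's tail pad as drawn, 186 mm up, 108 mm in front of the grill's origin, fixed to the grill. The real pad is straight above or below it by up to 18 mm: the pawl bracket is clamped in upright slots and its height is not measured. Pad: 34 mm (x) by 26 (y) by 8 thick, level, free below and at the sides, on a neck 14 wide to the column
- poker: fire poker, 190 g: flat-sided wooden handle 16 wide (y), 20 mm tall (z), x -75 to +55 mm, then a straight round steel shank 8 mm thick to its tip at x +167. Origin on the axis inside the handle, +x to the tip. Balance point 22 mm in front of the origin. It gives and may slip a little in the grip when its tip is loaded.
- poker_tip (a point): the poker's tip, on its axis, 167 mm from the poker's origin
- rest: poker rest, fixed: foot 220 by 70 by 6 mm, two upright forks 10 mm thick at x -60 and +100 mm, slots 26 mm wide (y), 14 deep. Origin on the counter, +x as the poker points. The poker lies with its axis 55 mm up, its origin over the rest's within 15 mm: handle in the rear slot (floor 45 mm up), shank in the front one (floor 51). Free below the handle between the forks.
- pawl_pin (a point): the pawl's pin as drawn (really up to 18 mm higher or lower, as the pad). Steel bell-crank, its hook hanging 50 mm down to the bar, its pad 90 mm in front of the pin. Prying the pad up takes 3 to 7 N till the tooth lets go, then 1 to 2 N; clear with the pad 10 mm up, hard stop at 12 mm. Over 10 N would bend it. Let go, it springs back in.
- sauce_bottle: bystander: clear upright bottle with a red cap, 60 mm across, 170 mm tall; origin under its centre
- shaker: bystander: glass jar with a steel cap, 60 mm across, 100 mm tall; origin under its centre
- bowl: bystander: blue ceramic bowl, 110 mm across, 50 mm tall; origin under its centre
- cup: bystander: white ceramic cup, 70 mm across, 85 mm tall; origin under its centre
- can: bystander: plain metal can, 70 mm across, 80 mm tall; origin under its centre
- basting_brush: bystander: brush with a wooden handle lying flat on the counter
- spatula: bystander: spatula with a dark wooden handle lying flat on the counter
Not all that is in view belongs to the job. Several things have the shape of the poker; the one meant has the colours described above.

How it is judged:
On the way, in this order (a step that is already met when the one before it is completed fails the run):
1. the poker holds the pawl clear and the grate is sinking (velocity of joint lift below -0.005 m/s and contact force between poker and grill above 0.4 N), for 0.3 s.
2. the grate has sunk all the way down on its stop (value of joint lift below 0.004 m), for 0.2 s.
At the end, for the whole second after the job is handed in: Grate within 4 mm of its bottom stop; poker at rest in both forks of its rest, pointing as before (within 0.12 rad), its origin 50 to 60 mm up, within 10 mm across and about 30 mm along; nothing held (value of joint lift below 0.004 m and x of poker in the frame of rest between -0.03 and 0.035 m and y of poker in the frame of rest between -0.01 and 0.01 m and z of poker in the frame of rest between 0.05 and 0.06 m and x of poker_tip in the frame of rest above 0.12 m and angle between the x axis of poker and the x axis of rest, either way round below 0.12 rad and linear speed of poker below 0.02 m/s); the robot touches nothing.
It fails at once if the poker is pressed on the pawl or any other part of the grill with more than 10 N (contact force between poker and grill above 10 N).
It fails at once if the hand or arm touches the grill (more than 2 N) (contact force between any of the fingers, the arm and grill above 2 N).
It fails at once if a bystander is moved more than 30 mm (distance of any of sauce_bottle, shaker, bowl, cup, can, basting_brush, spatula from where it was at the start of the episode above 0.03 m).
It also fails if it takes over 58 s, if anything falls off the work surface, if the arm or the gripper's body presses on something with over 40 N, if the wrist force passes 120 N, or if a joint passes its speed limit or range.

### The arm

A 6-joint arm with a two-finger parallel gripper is mounted at the origin on the work surface. World frame = base frame: x ahead of the robot, y to its left, z up, the work surface at z = 0. Lengths are in m, angles in rad, forces in N, time in s.
With the tool pointing down it reaches from about 0.35 to 0.85 m from the base axis. Payload 8.1 kg.
Tool frame: the origin (TCP) lies at the centre of the arm's flange, where the gripper is bolted on; the fingertips stand 186 mm ahead of it and the grasp point (between the pads) lies 167 mm ahead of it; z points along the fingers, y is the line along which they close (so a half turn about z gives the same grasp; the last joint's range is limited). The gripper opens to 93 mm and grips with 3 to 60 N. Pads are 15 mm wide; open, the fingers measure 128 mm over their backs; the gripper's body (75 mm by 188 mm) begins 65 mm behind the grasp point.
Start: joints at [-1.311, 0.13, 1.488, -0, 1.523, -0.085], TCP at [0.203, -0.565, 0.405] pointing down, gripper open.
Joint ranges: [-2.96, 2.96], [-0.89, 2.26], [0.02, 2.5], [-1.34, 4.48], [0, 2.73], [-2.66, 2.66]. Speed limits (rad/s): [2.39, 2.39, 2.79, 3.14, 3.14, 3.14].

### API

Orientations are given as a rotation vector (axis times angle).
In Python, from plant import read_state, read_camera, camera_params, robot gives the robot as it stands.
- The arm moves only by the tool carry_out, never from a script. Its argument "targets" is a list of rows, each an object of numbers: "hand": the opening in per cent of the stroke, from 0 (shut) to 100 (fully open); "x", "y", "z": the shift along the tool's x, y, z in m; "ax", "ay", "az": the turn, a rotation vector about the tool's x, y, z in rad. In form: [{"hand": .., "x": .., "y": .., "z": .., "ax": .., "ay": .., "az": ..}, ...]. A call has 1 to 8 rows; each row is the pose to reach, as a shift and turn from the pose commanded when the call began, along the tool's axes at that moment; what a row does not reach only later rows make up. A row lasts 1/8 s, in which the tool goes at most 62.5 mm and 10.7 degrees, less where a joint would pass 70% of its speed; a pose out of reach is approached as far as the arm can. A call with a gripper value outside its range is refused whole. The fingers move at their own pace and stop on an object; "newtons" is the grip in N (left out, the last holds). Time passes only in rows, so rows that repeat a pose let the fingers close. It gives the time, the measured TCP pose, the force, the opening and the grip force at its end, in the units of the state.
- read_state(): the state, without advancing time (a new reading comes with each control period).
- read_camera(name): name is "side" or "top"; returns (picture, depth): 400x640x3 uint8, blue, green, red; 400x640 float32, m along the optical axis (not along the pixel's ray), 0 where there is no reading.
- camera_params(name): a dict with "fx", "fy", "cx", "cy" (pixels), "position" and "rotation" of the camera in the world. Camera axes: x right, y up, looking along -z (the intrinsics and any distortion apply to the point x, -y, -z); pixel columns grow to the right and rows downward; lengths in m; the calibration is good to about 2 mm. A picture is of the moment at which its call begins. camera_params takes no time and is no camera call.
- robot.close_job(): hands the job in; it is judged then, once.
The state is a dict: "t": time; "q": joint angles; "dq": joint speeds; "joint_torque": joint torques, N m; "tool_pos": TCP position; "orientation": TCP orientation; "force": force on the tool from outside, world axes, zero at the start; "wrist_torque": the same for the moment, N m; "opening": finger opening in m; "gripper_force": force on a finger pad.
Only numpy, scipy, OpenCV 4.12 (cv2) and the standard library are available. Lean on these libraries where they do the work, as an engineer would, in place of code of your own. Each camera call takes 0.05 s, during which the arm holds its last target. There are 200 camera calls.

## Working session

There is one attempt and no reset: what is moved stays moved. The work goes in short steps, Python scripts to look and compute and a tool call to move; the robot and the scene stay as the last step left them, time stands still between calls to the robot, and variables do not carry over. Pictures are saved under pics/ and viewed, at most 10 in all, crops included, and the job is handed in when it is done.

Besides the shell and the picture viewer there is one more tool, called after "Request:" as name([rows], argument=value, ...), one row to a line, values as JSON. carry_out: Moves the arm, as the interface text tells. Its arguments: {"type":"object","properties":{"targets":{"type":"array","items":{"type":"object","properties":{"hand":{"type":"number"},"x":{"type":"number"},"y":{"type":"number"},"z":{"type":"number"},"ax":{"type":"number"},"ay":{"type":"number"},"az":{"type":"number"}}}},"newtons":{"type":"number"}},"required":["targets"]}

```bash
mkdir -p pics; ls; cat > h.py <<'E'
import numpy as np, cv2
from plant import read_state, read_camera, camera_params, robot
from scipy.spatial.transform import Rotation as R
def cloud(name,d):
    p=camera_params(name); v,u=np.mgrid[:d.shape[0],:d.shape[1]]
    P=np.stack([(u-p['cx'])/p['fx']*d,-(v-p['cy'])/p['fy']*d,-d],-1)
    r=np.array(p['rotation'])
    if r.shape!=(3,3): r=R.from_rotvec(r).as_matrix() if r.size==3 else R.from_quat(r).as_matrix()
    return P@r.T+np.array(p['position'])
E
python3 - <<'E'
from h import *
s=read_state();print(s)
for n in('side','top'):
    print(camera_params(n)); im,d=read_camera(n); cv2.imwrite(f'pics/{n}0.png',im); np.savez(f'{n}0.npz',im=im,d=d)
E
```

```text
pics
{'t': 0.0, 'q': array([-1.31138955e+00,  1.31157887e-01,  1.48926762e+00, -1.76356987e-05,
        1.52299971e+00, -8.54074983e-02]), 'dq': array([-0.00118891, -0.0007727 ,  0.00027627,  0.00136465, -0.00116438,
       -0.00036056]), 'joint_torque': array([-7.60952280e-04, -5.59836459e+01, -4.91768754e+01,  7.67340674e-02,
        3.49327130e-02, -1.42494864e-04]), 'tool_pos': array([ 0.20276826, -0.56445766,  0.4036955 ]), 'orientation': array([-3.09322020e+00, -5.38642114e-01,  2.77522728e-04]), 'force': array([-0.3402562 ,  0.11118477,  0.10886371]), 'wrist_torque': array([-0.00018361,  0.02192558,  0.03028725]), 'gripper_force': 0.0, 'opening': 0.09323416737496153}
{'fx': 454.69099491287847, 'fy': 454.69099491287847, 'cx': 324.1400579428988, 'cy': 201.4398460754214, 'position': array([0.03677985, 0.61253795, 1.19504341]), 'rotation': array([ 0.26536212, -0.88930538, -2.43573883])}
{'fx': 517.3499016469282, 'fy': 517.3499016469282, 'cx': 319.17150778712085, 'cy': 195.07721891867624, 'position': array([ 0.2438862 , -0.14901191,  1.51636326]), 'rotation': array([ 0.15993062, -0.15054075, -1.58152208])}
```

View pics/side0.png

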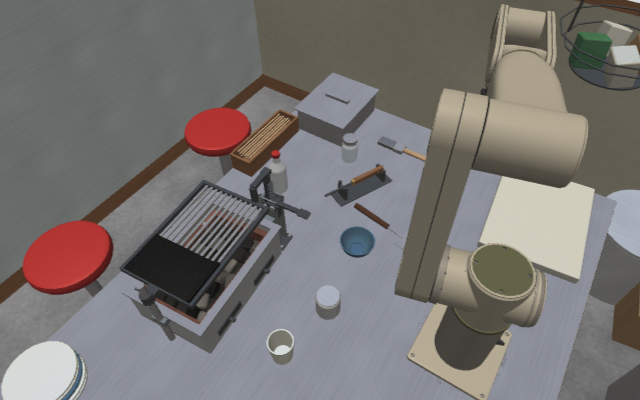

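View pics/top0.png

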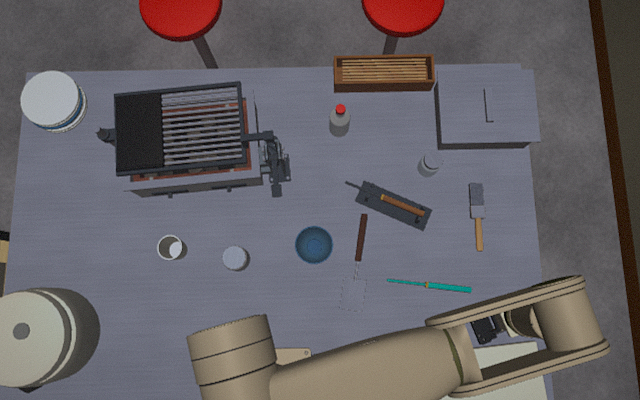

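Candidates (top view): wooden-handled rod lying in the dark rest (400,205); dark-handled spatula (361,240); teal-handled rod (430,286); brush with a light wooden handle (477,220). By its colours and the rest, I choose the rod at (400,205), its tip at (347,183). The pawl pad is at about (276,190).

```bash
python3 - <<'E'
from h import *
T=np.load('top0.npz');S=np.load('side0.npz')
a=cv2.resize(T['im'][90:240,230:450],None,fx=3,fy=3,interpolation=2)[:, :660]
b=cv2.resize(S['im'][150:230,230:400],None,fx=3,fy=3)
c=np.zeros((600,660,3),np.uint8);c[:450]=a; cv2.imwrite('pics/crop.png',c[:450]);
cv2.imwrite('pics/crops.png',cv2.resize(S['im'][160:260,230:400],None,fx=4.5,fy=4.5,interpolation=2))
P=cloud('top',T['d']);Q=cloud('side',S['d'])
f=lambda P,uv:[print(n,uv_,P[uv_[1],uv_[0]].round(4)) for n,uv_ in uv]
for nm,im,C,(r0,r1,c0,c1) in (('top',T['im'],P,(170,235,340,440)),('side',S['im'],Q,(160,205,320,395))):
    hsv=cv2.cvtColor(im,cv2.COLOR_BGR2HSV)
    m=(hsv[...,1]>110)&(hsv[...,0]<22)&(hsv[...,2]>70); k=np.zeros_like(m);k[r0:r1,c0:c1]=1;m&=k
    X=C[m]; print(nm,'wood',m.sum(),X.mean(0),X.min(0),X.max(0),np.median(X[:,2]))
    w,v=np.linalg.eigh(np.cov(X[:,:2].T)); d=v[:,1]; t=(X[:,:2]-X[:,:2].mean(0))@d; print(d,np.percentile(t,[0,2,98,100]), np.degrees(np.arctan2(d[1],d[0])))
    # low dark foot of rest
    k2=np.zeros_like(m);k2[r0-5:r1,c0-5:c1]=1
    z=C[...,2]; mm=k2&(hsv[...,2]<75)&(z<0.03)&(z>-.01)
    pts=C[mm][:,:2].astype(np.float32)
    bx=cv2.minAreaRect(pts);print('foot',mm.sum(),bx,np.median(z[mm]))
# grill
for nm,C in(('top',P),('side',Q)):
    z=C[...,2];sel=(z>.15)&(z<.30)&(C[...,0]>.3)&(C[...,0]<.85)&(C[...,1]>-.15)&(C[...,1]<.5)
    np.save(nm+'g.npy',C[sel]);print(nm,sel.sum(),C[sel].min(0),C[sel].max(0))
print('pad'); 
for v in range(176,204,2): print(v,[tuple(P[v,u].round(3)) for u in range(266,292,4)])
E
```

```text
top wood 253 [ 0.49938556 -0.37454838  0.07502072] [ 2.43886200e-01 -4.39120931e-01  2.00209432e-04] [ 0.54602751 -0.14901191  1.51636326] 0.06554532144107661
[0.00553944 0.99998466] [-0.06467996 -0.05870989  0.05594184  0.22411769] 89.68261175138501
foot 1288 ((0.47266885638237, -0.34227749705314636), (0.21738602221012115, 0.1564369648694992), 65.11249542236328) 0.0076398111731716956
side wood 171 [ 0.4970215  -0.36095251  0.06755724] [ 0.03677985 -0.43313121  0.01874375] [0.53202629 0.61253795 1.19504341] 0.06264138898971994
[-0.33638343  0.94172511] [-0.0614664  -0.05545099  0.06899615  1.07157808] 109.65668571940829
foot 157 ((0.5112046003341675, -0.3491557240486145), (0.20284582674503326, 0.06481045484542847), 66.42265319824219) 0.009406054110034257
top 10960 [ 0.50540973 -0.05221588  0.15001177] [0.82128708 0.41916955 0.29998797]
side 11153 [ 0.50441005 -0.0501151   0.15000263] [0.81219225 0.42148319 0.29999878]
pad
176 [(np.float64(0.609), np.float64(0.017), np.float64(-0.0)), (np.float64(0.606), np.float64(0.004), np.float64(0.009)), (np.float64(0.561), np.float64(-0.025), np
[... 5062 characters left out ...]
64(-0.008), np.float64(0.004)), (np.float64(0.534), np.float64(-0.019), np.float64(-0.001)), (np.float64(0.535), np.float64(-0.031), np.float64(-0.004)), (np.float64(0.534), np.float64(-0.043), np.float64(-0.004)), (np.float64(0.534), np.float64(-0.055), np.float64(-0.002))]
202 [(np.float64(0.529), np.float64(0.017), np.float64(-0.0)), (np.float64(0.528), np.float64(0.004), np.float64(0.004)), (np.float64(0.529), np.float64(-0.007), np.float64(-0.005)), (np.float64(0.528), np.float64(-0.019), np.float64(0.003)), (np.float64(0.527), np.float64(-0.032), np.float64(0.005)), (np.float64(0.528), np.float64(-0.043), np.float64(-0.002)), (np.float64(0.528), np.float64(-0.055), np.float64(-0.002))]
```

View pics/crop.png

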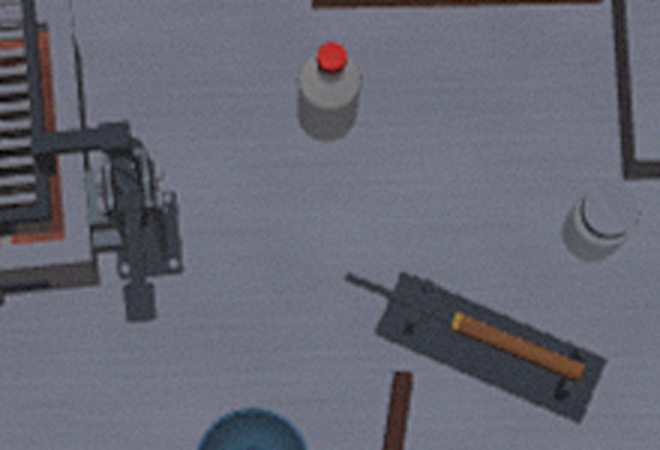

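View pics/crops.png

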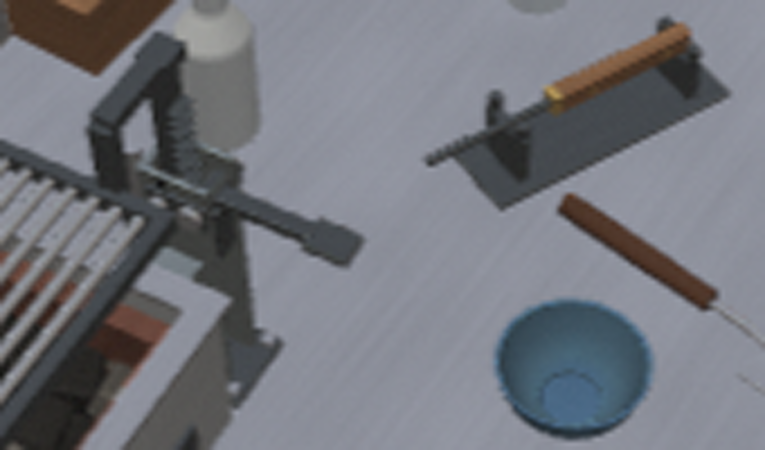

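The crops confirm the choice. The orange-wood handle with a brass ferrule lies in the rest, with its tip at crop (347,277). The pad is at crop (140,302), and the area under it and in front of it is free.

```bash
python3 - <<'E'
from h import *
T=np.load('top0.npz');S=np.load('side0.npz')
C={'top':cloud('top',T['d']),'side':cloud('side',S['d'])}
st=read_state()
def ax(X):
    m=np.median(X,0)
    for _ in range(3):
        X=X[np.linalg.norm(X-m,axis=1)<.09]; m=X.mean(0)
    return X
for n,D,(r0,r1,c0,c1) in(('top',T,(170,235,335,440)),('side',S,(155,210,315,400))):
    P=C[n][r0:r1,c0:c1].reshape(-1,3);hsv=cv2.cvtColor(D['im'],cv2.COLOR_BGR2HSV)[r0:r1,c0:c1].reshape(-1,3)
    w=(hsv[:,1]>110)&(hsv[:,0]<22)&(P[:,2]>.05)&(P[:,2]<.08)
    X=ax(P[w]); vx,vy,x0,y0=cv2.fitLine(X[:,:2].astype(np.float32),cv2.DIST_HUBER,0,.01,.01).ravel()
    d=np.array([vx,vy]);d*=np.sign(vy);t=(X[:,:2]-[x0,y0])@d
    print(n,'handle',len(X),'ang',np.degrees(np.arctan2(d[1],d[0])),'ends',[x0,y0]+d*np.percentile(t,1),[x0,y0]+d*np.percentile(t,99),'ztop',np.median(X[:,2]))
    perp=np.array([-d[1],d[0]]);s=(P[:,:2]-[x0,y0])@d;l=(P[:,:2]-[x0,y0])@perp
    sh=(P[:,2]>.045)&(P[:,2]<.08)&(abs(l)<.012)&(s>t.max()); print(' tip s max',np.sort(s[sh])[-6:].round(4),'tip pt',[x0,y0]+d*np.sort(s[sh])[-3])
    f=(P[:,2]<.02)&(hsv[:,2]<80)&(abs(l)<.05)&(abs(s)<.2)
    print(' foot s',np.percentile(s[f],[1,5,95,99]).round(4),'l',np.percentile(l[f],[1,5,50,95,99]).round(4), f.sum(),cv2.minAreaRect(P[f][:,:2].astype(np.float32)))
for n in C:
    P=C[n].reshape(-1,3)
    k=(P[:,2]>.17)&(P[:,2]<.215)&(P[:,0]>.49)&(P[:,0]<.55)&(P[:,1]>-.07)&(P[:,1]<.02)
    X=P[k];print(n,'pad',k.sum(),np.percentile(X,[2,50,98],0).round(4).tolist(),cv2.minAreaRect(X[:,:2].astype(np.float32)))
    k=(P[:,2]>.12)&(P[:,2]<.165)&(P[:,0]>.4)&(P[:,1]>.0)&(P[:,1]<.5)&(P[:,0]<.9)
    print(' box',cv2.minAreaRect(P[k][:,:2].astype(np.float32)))
    for nm,(a,b,c,d_) in {'bottle':(.55,.8,-.3,-.08)}.items():
        q=(P[:,2]>.12)&(P[:,2]<.2)&(P[:,0]>a)&(P[:,0]<b)&(P[:,1]>c)&(P[:,1]<d_); print(nm,P[q].mean(0) if q.any() else 0)
print(R.from_rotvec(st['orientation']).as_matrix().round(3))
E
```

```text
top handle 248 ang 65.98076 ends [ 0.47533857 -0.43511104] [ 0.52651673 -0.32026681] ztop 0.0655885322786568
 tip s max [0.1677 0.1682 0.1692 0.1703 0.1719 0.1732] tip pt [ 0.57005564 -0.22256512]
 foot s [-0.086  -0.0799  0.121   0.1283] l [-0.0373 -0.0344  0.0062  0.029   0.0318] 1184 ((0.5221591591835022, -0.33799681067466736), (0.2666885554790497, 0.07061731815338135), 65.26205444335938)
side handle 174 ang 64.37772 ends [ 0.47038869 -0.42733517] [ 0.52400056 -0.31555011] ztop 0.06241495711136458
 tip s max [0.1508 0.1532 0.1553 0.156  0.1583 0.1597] tip pt [ 0.57026402 -0.21908705]
 foot s [-0.097  -0.0748  0.1061  0.1121] l [-0.032  -0.0262  0.0049  0.0274  0.0297] 615 ((0.5083745121955872, -0.35309135913848877), (0.21422138810157776, 0.0672476589679718), 64.58780670166016)
top pad 150 [[0.506, -0.0439, 0.19], [0.5252, -0.0309, 0.1961], [0.5475, -0.0202, 0.2022]] ((0.5274364352226257, -0.03214505687355995), (0.02391429990530014, 0.04405476152896881), 89.9942398071289)
 box ((0.6797378659248352, 0.20525404810905457), (0.25806790590286255, 0.3936222493648529), 5.566445827484131)
bottle [ 0.74892042 -0.20451014  0.14889736]
side pad 118 [[0.5056, -0.0404, 0.1886], [0.5241, -0.0264, 0.1946], [0.5486, -0.0165, 0.1994]] ((0.5275396704673767, -0.027371713891625404), (0.04567396268248558, 0.025644950568675995), 5.004354476928711)
 box ((0.6779536008834839, 0.2104877233505249), (0.2572892904281616, 0.4115696847438812), 4.330473899841309)
bottle [ 0.74865226 -0.19700101  0.14578901]
[[ 0.941  0.338 -0.   ]
 [ 0.338 -0.941  0.002]
 [ 0.    -0.002 -1.   ]]
```

Request:
carry_out([
  {"hand": 70,"x": 0.367,"y": -0.103,"z": 0.08,"az": -0.793},
  {"hand": 70,"x": 0.367,"y": -0.103,"z": 0.08,"az": -0.793},
  {"hand": 70,"x": 0.367,"y": -0.103,"z": 0.08,"az": -0.793},
  {"hand": 70,"x": 0.367,"y": -0.103,"z": 0.08,"az": -0.793},
  {"hand": 70,"x": 0.367,"y": -0.103,"z": 0.08,"az": -0.793},
  {"hand": 70,"x": 0.367,"y": -0.103,"z": 0.08,"az": -0.793},
  {"hand": 70,"x": 0.367,"y": -0.103,"z": 0.08,"az": -0.793},
  {"hand": 70,"x": 0.367,"y": -0.103,"z": 0.08,"az": -0.793},
])

```text
schema error: expected keys hand, x, y, z, ax, ay, az
```

Request:
carry_out([
  {"hand": 70,"x": 0.367,"y": -0.103,"z": 0.08,"ax": 0,"ay": 0,"az": -0.793},
  {"hand": 70,"x": 0.367,"y": -0.103,"z": 0.08,"ax": 0,"ay": 0,"az": -0.793},
  {"hand": 70,"x": 0.367,"y": -0.103,"z": 0.08,"ax": 0,"ay": 0,"az": -0.793},
  {"hand": 70,"x": 0.367,"y": -0.103,"z": 0.08,"ax": 0,"ay": 0,"az": -0.793},
  {"hand": 70,"x": 0.367,"y": -0.103,"z": 0.08,"ax": 0,"ay": 0,"az": -0.793},
  {"hand": 70,"x": 0.367,"y": -0.103,"z": 0.08,"ax": 0,"ay": 0,"az": -0.793},
  {"hand": 70,"x": 0.367,"y": -0.103,"z": 0.08,"ax": 0,"ay": 0,"az": -0.793},
  {"hand": 70,"x": 0.367,"y": -0.103,"z": 0.08,"ax": 0,"ay": 0,"az": -0.793},
])

```text
t: 1.1
tool_pos: [0.5136, -0.3432, 0.324]
orientation: [-2.644, -1.694, 0.001]
force: [0.2, -0.3, 1.3]
opening: 0.0651
gripper_force: 0.0
```

Request:
carry_out([
  {"hand": 70,"x": 0,"y": 0,"z": 0.05,"ax": 0,"ay": 0,"az": 0},
  {"hand": 70,"x": 0,"y": 0,"z": 0.09,"ax": 0,"ay": 0,"az": 0},
  {"hand": 70,"x": 0,"y": 0,"z": 0.102,"ax": 0,"ay": 0,"az": 0},
  {"hand": 70,"x": 0,"y": 0,"z": 0.102,"ax": 0,"ay": 0,"az": 0},
  {"hand": 5,"x": 0,"y": 0,"z": 0.102,"ax": 0,"ay": 0,"az": 0},
  {"hand": 5,"x": 0,"y": 0,"z": 0.102,"ax": 0,"ay": 0,"az": 0},
  {"hand": 5,"x": 0,"y": 0,"z": 0.102,"ax": 0,"ay": 0,"az": 0},
  {"hand": 5,"x": 0,"y": 0,"z": 0.102,"ax": 0,"ay": 0,"az": 0},
], newtons=25)

```text
t: 2.1
tool_pos: [0.5136, -0.3437, 0.2232]
orientation: [2.646, 1.692, 0.0]
force: [0.4, -0.5, -0.4]
opening: 0.0296
gripper_force: 0.0
```

Request:
carry_out([
  {"hand": 0,"x": 0,"y": 0,"z": 0,"ax": 0,"ay": 0,"az": 0},
  {"hand": 0,"x": 0,"y": 0,"z": 0,"ax": 0,"ay": 0,"az": 0},
  {"hand": 0,"x": 0,"y": 0,"z": 0,"ax": 0,"ay": 0,"az": 0},
], newtons=60)

```text
t: 2.48
tool_pos: [0.5135, -0.3437, 0.2228]
orientation: [2.647, 1.692, 0.0]
force: [1.3, -0.5, -0.3]
opening: 0.0159
gripper_force: 60.0
```

Request:
carry_out([
  {"hand": 0,"x": 0,"y": 0,"z": -0.04,"ax": 0,"ay": 0,"az": 0},
  {"hand": 0,"x": 0,"y": 0,"z": -0.08,"ax": 0,"ay": 0,"az": 0},
  {"hand": 0,"x": 0,"y": -0.04,"z": -0.108,"ax": 0,"ay": 0,"az": 0},
  {"hand": 0,"x": 0.03,"y": -0.09,"z": -0.108,"ax": 0,"ay": 0,"az": 0},
  {"hand": 0,"x": 0.07,"y": -0.122,"z": -0.108,"ax": 0,"ay": 0,"az": 0},
  {"hand": 0,"x": 0.11,"y": -0.122,"z": -0.108,"ax": 0,"ay": 0,"az": 0},
  {"hand": 0,"x": 0.11,"y": -0.122,"z": -0.108,"ax": 0,"ay": 0,"az": 0},
  {"hand": 0,"x": 0.11,"y": -0.122,"z": -0.108,"ax": 0,"ay": 0,"az": 0},
])

```text
t: 3.48
tool_pos: [0.4487, -0.1928, 0.3306]
orientation: [-2.646, -1.693, 0.001]
force: [0.6, -0.2, -2.0]
opening: 0.0154
gripper_force: 60.0
```

```bash
cat > look.py <<'E'
from h import *
import sys
tag=sys.argv[1];s=read_state();print(s['t'],s['tool_pos'],s['force'],s['wrist_torque'])
o=[]
d=np.array([.4195,.9078]);pp=np.array([-d[1],d[0]]);g=s['tool_pos'][:2]
for n,(r,c) in(('top',(120,200)),('side',(150,230))):
    im,D=read_camera(n);P=cloud(n,D)
    o.append(cv2.resize(im[r:r+100,c:c+160],None,fx=5,fy=3 if 0 else 5,interpolation=2)[:300*2//2+200])
    X=P.reshape(-1,3);a=(X[:,:2]-g)@d;l=(X[:,:2]-g)@pp
    k=(abs(l)<.015)&(a>.04)&(a<.16)&(X[:,2]>.13)&(X[:,2]<.19)
    b=X[k]; 
    if len(b)>5:
        fz=np.polyfit(a[k],b[:,2],1);fl=np.polyfit(a[k],l[k],1);print(n,k.sum(),'a max',np.sort(a[k])[-4:],'z(a)',fz,np.polyval(fz,.13),'lat',fl,np.polyval(fl,.13))
    cv2.imwrite(f'pics/{tag}{n}.png',cv2.resize(im[r:r+100,c:c+160],None,fx=4,fy=4,interpolation=2))
E
python3 look.py a
```

```text
3.475 [ 0.44873183 -0.19282049  0.33057509] [ 0.62191707 -0.24575544 -1.99708863] [-0.02451525 -0.09055768  0.02309786]
top 59 a max [0.13423782 0.13468007 0.13668608 0.13749566] z(a) [0.01116246 0.16527087] 0.1667219909912324 lat [ 0.00310937 -0.00066649] -0.00026227610473982904
side 88 a max [0.13659624 0.13720677 0.13882182 0.14065258] z(a) [0.01649941 0.16341451] 0.16555943526573708 lat [-0.00510618  0.00236073] 0.0016969307465622256
```

Request:
carry_out([
  {"hand": 0,"x": 0.02,"y": 0,"z": 0,"ax": 0,"ay": 0,"az": 0},
  {"hand": 0,"x": 0.04,"y": 0,"z": 0,"ax": 0,"ay": 0,"az": 0},
  {"hand": 0,"x": 0.055,"y": 0,"z": 0,"ax": 0,"ay": 0,"az": 0},
  {"hand": 0,"x": 0.064,"y": 0,"z": 0,"ax": 0,"ay": 0,"az": 0},
  {"hand": 0,"x": 0.064,"y": 0,"z": 0,"ax": 0,"ay": 0,"az": 0},
  {"hand": 0,"x": 0.064,"y": 0,"z": 0,"ax": 0,"ay": 0,"az": 0},
])

```text
t: 4.32
tool_pos: [0.4756, -0.1349, 0.3307]
orientation: [2.647, 1.692, -0.0]
force: [-0.0, -0.5, -1.9]
opening: 0.0155
gripper_force: 60.0
```

```bash
python3 look.py b
```

```text
4.325 [ 0.47557006 -0.13494014  0.33070209] [-0.00517821 -0.48676524 -1.85572248] [ 0.01026049 -0.02021645 -0.00345724]
top 44 a max [0.1313482  0.13492473 0.1361182  0.13879813] z(a) [0.05468294 0.16252664] 0.1696354215621556 lat [-0.02589018  0.00117126] -0.002194463701222402
side 81 a max [0.13453508 0.13624049 0.13644387 0.13795127] z(a) [0.02410057 0.16359229] 0.16672536188076298 lat [-0.00830894  0.00239224] 0.0013120759403751861
```

View pics/bside.png

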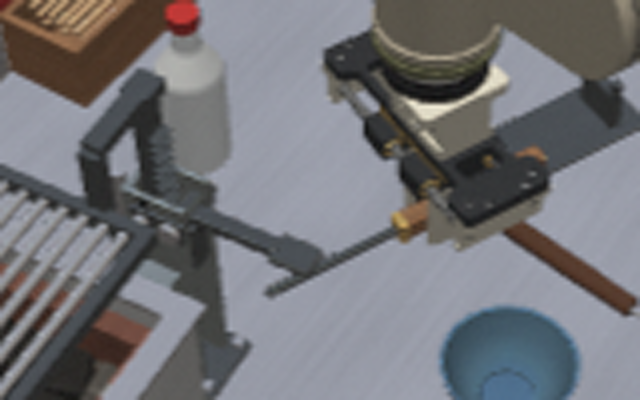

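View pics/btop.png

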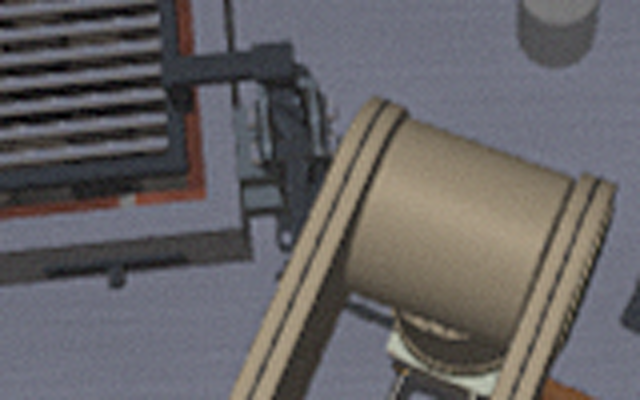

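Side view: the shank runs under the pad at (310,262), with its tip past the pad at (270,292). Next I raise it until it touches.

Request:
carry_out([
  {"hand": 0,"x": 0,"y": 0,"z": -0.005,"ax": 0,"ay": 0,"az": 0},
  {"hand": 0,"x": 0,"y": 0,"z": -0.01,"ax": 0,"ay": 0,"az": 0},
  {"hand": 0,"x": 0,"y": 0,"z": -0.013,"ax": 0,"ay": 0,"az": 0},
  {"hand": 0,"x": 0,"y": 0,"z": -0.013,"ax": 0,"ay": 0,"az": 0},
])

```text
t: 4.92
tool_pos: [0.4758, -0.1346, 0.3442]
orientation: [2.646, 1.692, 0.001]
force: [-0.9, 0.4, -0.9]
opening: 0.0158
gripper_force: 60.0
```

Request:
carry_out([
  {"hand": 0,"x": 0,"y": 0,"z": -0.001,"ax": 0,"ay": 0,"az": 0},
  {"hand": 0,"x": 0,"y": 0,"z": -0.002,"ax": 0,"ay": 0,"az": 0},
  {"hand": 0,"x": 0,"y": 0,"z": -0.002,"ax": 0,"ay": 0,"az": 0},
])

```text
t: 5.3
tool_pos: [0.4757, -0.1346, 0.3458]
orientation: [2.647, 1.692, -0.0]
force: [0.8, 0.3, -1.8]
opening: 0.0153
gripper_force: 60.0
```

Request:
carry_out([
  {"hand": 0,"x": 0,"y": 0,"z": -0.001,"ax": 0,"ay": 0,"az": 0},
  {"hand": 0,"x": 0,"y": 0,"z": -0.002,"ax": 0,"ay": 0,"az": 0},
  {"hand": 0,"x": 0,"y": 0,"z": -0.002,"ax": 0,"ay": 0,"az": 0},
])

```text
t: 5.68
tool_pos: [0.4757, -0.1346, 0.3479]
orientation: [2.647, 1.692, 0.0]
force: [0.0, -0.4, -2.8]
opening: 0.0156
gripper_force: 60.0
```

Request:
carry_out([
  {"hand": 0,"x": 0,"y": 0,"z": -0.001,"ax": 0,"ay": 0,"az": 0},
  {"hand": 0,"x": 0,"y": 0,"z": -0.002,"ax": 0,"ay": 0,"az": 0},
  {"hand": 0,"x": 0,"y": 0,"z": -0.002,"ax": 0,"ay": 0,"az": 0},
])

```text
t: 6.05
tool_pos: [0.4757, -0.1346, 0.3499]
orientation: [2.647, 1.692, 0.0]
force: [-1.1, -0.3, -2.2]
opening: 0.0157
gripper_force: 60.0
```

```bash
cat > f.py <<'E'
from h import *
s=read_state();print(s['t'],s['tool_pos'].round(4),s['force'].round(2),s['wrist_torque'].round(3))
E
python3 f.py
```

```text
6.05 [ 0.4757 -0.1346  0.3499] [-1.06 -0.33 -2.19] [-0.045 -0.052  0.01 ]
```

Request:
carry_out([
  {"hand": 0,"x": 0,"y": 0,"z": -0.001,"ax": 0,"ay": 0,"az": 0},
  {"hand": 0,"x": 0,"y": 0,"z": -0.002,"ax": 0,"ay": 0,"az": 0},
  {"hand": 0,"x": 0,"y": 0,"z": -0.002,"ax": 0,"ay": 0,"az": 0},
])

```text
t: 6.42
tool_pos: [0.4757, -0.1346, 0.3517]
orientation: [-2.647, -1.692, 0.0]
force: [-0.8, -0.0, -3.0]
opening: 0.0154
gripper_force: 60.0
```

```bash
python3 f.py
```

```text
6.425 [ 0.4757 -0.1346  0.3517] [-0.78 -0.02 -3.01] [-0.041 -0.041  0.002]
```

Request:
carry_out([
  {"hand": 0,"x": 0,"y": 0,"z": -0.001,"ax": 0,"ay": 0,"az": 0},
  {"hand": 0,"x": 0,"y": 0,"z": -0.002,"ax": 0,"ay": 0,"az": 0},
  {"hand": 0,"x": 0,"y": 0,"z": -0.002,"ax": 0,"ay": 0,"az": 0},
])

```text
t: 6.8
tool_pos: [0.4755, -0.1345, 0.3533]
orientation: [-2.646, -1.692, 0.001]
force: [0.8, 0.6, -6.8]
opening: 0.0156
gripper_force: 60.0
```

```bash
python3 f.py
```

```text
6.8 [ 0.4755 -0.1345  0.3533] [ 0.75  0.59 -6.78] [-0.445  0.029 -0.043]
```

Request:
carry_out([
  {"hand": 0,"x": 0,"y": 0,"z": -0.001,"ax": 0,"ay": 0,"az": 0},
  {"hand": 0,"x": 0,"y": 0,"z": -0.001,"ax": 0,"ay": 0,"az": 0},
])

```text
t: 7.05
tool_pos: [0.4756, -0.1345, 0.3545]
orientation: [-2.646, -1.692, 0.001]
force: [1.4, 0.8, -7.3]
opening: 0.0157
gripper_force: 60.0
```

```bash
python3 f.py
```

```text
7.05 [ 0.4756 -0.1345  0.3545] [ 1.4   0.82 -7.3 ] [-0.535  0.094 -0.037]
```

Request:
carry_out([
  {"hand": 0,"x": 0,"y": 0,"z": -0.001,"ax": 0,"ay": 0,"az": 0},
  {"hand": 0,"x": 0,"y": 0,"z": -0.001,"ax": 0,"ay": 0,"az": 0},
])

```text
t: 7.3
tool_pos: [0.4756, -0.1346, 0.3558]
orientation: [-2.647, -1.692, 0.0]
force: [-0.8, 0.4, -7.4]
opening: 0.0155
gripper_force: 60.0
```

```bash
python3 f.py
```

```text
7.3 [ 0.4756 -0.1346  0.3558] [-0.75  0.45 -7.44] [-0.522  0.205 -0.012]
```

Request:
carry_out([
  {"hand": 0,"x": 0,"y": 0,"z": -0.001,"ax": 0,"ay": 0,"az": 0},
  {"hand": 0,"x": 0,"y": 0,"z": -0.002,"ax": 0,"ay": 0,"az": 0},
  {"hand": 0,"x": 0,"y": 0,"z": -0.002,"ax": 0,"ay": 0,"az": 0},
])

```text
t: 7.68
tool_pos: [0.4757, -0.1345, 0.3578]
orientation: [2.647, 1.692, 0.0]
force: [-0.1, 1.1, -7.4]
opening: 0.0157
gripper_force: 60.0
```

```bash
python3 f.py
```

```text
7.675 [ 0.4757 -0.1345  0.3578] [-0.08  1.08 -7.39] [-0.522  0.174 -0.004]
```

Request:
carry_out([
  {"hand": 0,"x": 0,"y": 0,"z": -0.001,"ax": 0,"ay": 0,"az": 0},
  {"hand": 0,"x": 0,"y": 0,"z": -0.002,"ax": 0,"ay": 0,"az": 0},
  {"hand": 0,"x": 0,"y": 0,"z": -0.002,"ax": 0,"ay": 0,"az": 0},
])

```text
t: 8.05
tool_pos: [0.4761, -0.1347, 0.3609]
orientation: [2.645, 1.691, 0.002]
force: [0.2, -0.7, -1.9]
opening: 0.0156
gripper_force: 60.0
```

```bash
python3 f.py
```

```text
8.05 [ 0.4761 -0.1347  0.3609] [ 0.25 -0.66 -1.91] [-0.06  -0.035 -0.023]
```

```bash
cat > g.py <<'E'
from h import *
s=read_state();print(s['t'],s['tool_pos'].round(4),s['force'].round(2),s['wrist_torque'].round(3))
im,d=read_camera('side');P=cloud('side',d).reshape(-1,3)
g=(P[:,0]>.6)&(P[:,0]<.75)&(P[:,1]>.1)&(P[:,1]<.38)&(P[:,2]>.155)&(P[:,2]<.35)
print('grate z',np.percentile(P[g][:,2],[50,75,90]).round(4))
k=(P[:,2]>.17)&(P[:,2]<.23)&(P[:,0]>.503)&(P[:,0]<.55)&(P[:,1]>-.042)&(P[:,1]<-.01)
print('pad z',np.percentile(P[k][:,2],[25,50,75,90]).round(4),k.sum())
D=np.load('side0.npz')['d'];Q=cloud('side',D).reshape(-1,3);g=(Q[:,0]>.6)&(Q[:,0]<.75)&(Q[:,1]>.1)&(Q[:,1]<.38)&(Q[:,2]>.155)&(Q[:,2]<.35);print('was',np.percentile(Q[g][:,2],[50,75,90]).round(4))
cv2.imwrite(f'pics/g{s["t"]:.2f}.png',cv2.resize(im[150:250,230:390],None,fx=4,fy=4,interpolation=2))
E
python3 g.py;sleep 0; python3 g.py
```

```text
8.05 [ 0.4761 -0.1347  0.3609] [ 0.25 -0.66 -1.91] [-0.06  -0.035 -0.023]
grate z [0.2474 0.2493 0.2507]
pad z [0.2016 0.204  0.206  0.2073] 122
was [0.2518 0.2537 0.255 ]
8.1 [ 0.4761 -0.1347  0.3608] [ 0.88  0.24 -2.12] [-0.057 -0.112 -0.01 ]
grate z [0.2464 0.2484 0.2497]
pad z [0.2012 0.2032 0.2047 0.2061] 122
was [0.2518 0.2537 0.255 ]
```

Request:
carry_out([
  {"hand": 0,"x": 0,"y": 0,"z": -0.001,"ax": 0,"ay": 0,"az": 0},
  {"hand": 0,"x": 0,"y": 0,"z": -0.0015,"ax": 0,"ay": 0,"az": 0},
])

```text
t: 8.4
tool_pos: [0.4757, -0.1346, 0.3614]
orientation: [2.647, 1.692, 0.0]
force: [0.4, 0.5, -2.4]
opening: 0.0157
gripper_force: 60.0
```

```bash
python3 g.py; python3 g.py
```

```text
8.4 [ 0.4757 -0.1346  0.3614] [ 0.43  0.5  -2.41] [-0.161 -0.087 -0.048]
grate z [0.2403 0.2422 0.2436]
pad z [0.2011 0.2027 0.2044 0.2061] 121
was [0.2518 0.2537 0.255 ]
8.45 [ 0.4757 -0.1346  0.3614] [ 0.92 -0.47 -2.25] [ 0.016 -0.101  0.062]
grate z [0.2394 0.2413 0.2426]
pad z [0.2008 0.2031 0.2051 0.2065] 124
was [0.2518 0.2537 0.255 ]
```

Request:
carry_out([
  {"hand": 0,"x": 0,"y": 0,"z": -0.001,"ax": 0,"ay": 0,"az": 0},
  {"hand": 0,"x": 0,"y": 0,"z": -0.001,"ax": 0,"ay": 0,"az": 0},
  {"hand": 0,"x": 0,"y": 0,"z": -0.001,"ax": 0,"ay": 0,"az": 0},
  {"hand": 0,"x": 0,"y": 0,"z": -0.001,"ax": 0,"ay": 0,"az": 0},
])

```text
t: 9.0
tool_pos: [0.4757, -0.1345, 0.3622]
orientation: [-2.647, -1.692, -0.0]
force: [-0.2, -0.0, -2.2]
opening: 0.0158
gripper_force: 60.0
```

```bash
python3 g.py
```

```text
9.0 [ 0.4757 -0.1345  0.3622] [-0.21 -0.02 -2.16] [-0.046 -0.021 -0.007]
grate z [0.2282 0.2301 0.2315]
pad z [0.2013 0.2038 0.2055 0.2069] 122
was [0.2518 0.2537 0.255 ]
```

Request:
carry_out([
  {"hand": 0,"x": 0,"y": 0,"z": -0.001,"ax": 0,"ay": 0,"az": 0},
  {"hand": 0,"x": 0,"y": 0,"z": -0.001,"ax": 0,"ay": 0,"az": 0},
])

```text
t: 9.3
tool_pos: [0.4757, -0.1346, 0.3633]
orientation: [2.647, 1.692, 0.0]
force: [0.6, 0.8, -3.6]
opening: 0.016
gripper_force: 60.0
```

```bash
for i in 1 2 3 4; do python3 g.py | grep -v was; done
```

```text
9.3 [ 0.4757 -0.1346  0.3633] [ 0.62  0.83 -3.57] [-0.106 -0.02  -0.031]
grate z [0.2221 0.2239 0.2254]
pad z [0.2023 0.2041 0.2058 0.2072] 120
9.35 [ 0.4757 -0.1346  0.3632] [ 0.39 -0.08 -3.33] [-0.141 -0.056  0.024]
grate z [0.221  0.223  0.2243]
pad z [0.2018 0.2043 0.2057 0.2065] 121
9.4 [ 0.4757 -0.1345  0.3632] [ 0.32  0.03 -2.75] [-0.121 -0.03  -0.019]
grate z [0.22   0.2219 0.2233]
pad z [0.2011 0.2036 0.2057 0.2066] 121
9.45 [ 0.4757 -0.1346  0.3632] [ 0.45  0.75 -3.21] [-0.131 -0.021  0.001]
grate z [0.2189 0.2209 0.2223]
pad z [0.2017 0.2042 0.2058 0.2071] 119
```

Request:
carry_out([
  {"hand": 0,"x": 0,"y": 0,"z": -0.0005,"ax": 0,"ay": 0,"az": 0},
  {"hand": 0,"x": 0,"y": 0,"z": -0.0005,"ax": 0,"ay": 0,"az": 0},
  {"hand": 0,"x": 0,"y": 0,"z": -0.0005,"ax": 0,"ay": 0,"az": 0},
  {"hand": 0,"x": 0,"y": 0,"z": -0.0005,"ax": 0,"ay": 0,"az": 0},
  {"hand": 0,"x": 0,"y": 0,"z": -0.0005,"ax": 0,"ay": 0,"az": 0},
  {"hand": 0,"x": 0,"y": 0,"z": -0.0005,"ax": 0,"ay": 0,"az": 0},
  {"hand": 0,"x": 0,"y": 0,"z": -0.0005,"ax": 0,"ay": 0,"az": 0},
  {"hand": 0,"x": 0,"y": 0,"z": -0.0005,"ax": 0,"ay": 0,"az": 0},
])

```text
t: 10.5
tool_pos: [0.4757, -0.1346, 0.3637]
orientation: [2.647, 1.692, -0.0]
force: [-0.1, -0.3, -2.5]
opening: 0.0154
gripper_force: 60.0
```

Request:
carry_out([
  {"hand": 0,"x": 0,"y": 0,"z": 0,"ax": 0,"ay": 0,"az": 0},
  {"hand": 0,"x": 0,"y": 0,"z": 0,"ax": 0,"ay": 0,"az": 0},
  {"hand": 0,"x": 0,"y": 0,"z": 0,"ax": 0,"ay": 0,"az": 0},
  {"hand": 0,"x": 0,"y": 0,"z": 0,"ax": 0,"ay": 0,"az": 0},
  {"hand": 0,"x": 0,"y": 0,"z": 0,"ax": 0,"ay": 0,"az": 0},
  {"hand": 0,"x": 0,"y": 0,"z": 0,"ax": 0,"ay": 0,"az": 0},
  {"hand": 0,"x": 0,"y": 0,"z": 0,"ax": 0,"ay": 0,"az": 0},
  {"hand": 0,"x": 0,"y": 0,"z": 0,"ax": 0,"ay": 0,"az": 0},
])

```text
t: 11.5
tool_pos: [0.4757, -0.1346, 0.3637]
orientation: [-2.647, -1.692, 0.0]
force: [0.3, 0.3, -3.0]
opening: 0.0157
gripper_force: 60.0
```

```bash
for i in 1 2; do python3 g.py | grep -v was; done
```

```text
11.5 [ 0.4757 -0.1346  0.3637] [ 0.34  0.28 -2.97] [-0.064 -0.02   0.005]
grate z [0.1764 0.1784 0.1798]
pad z [0.2015 0.2039 0.2059 0.2072] 124
11.55 [ 0.4757 -0.1346  0.3637] [-0.02 -0.05 -3.5 ] [-0.128 -0.012 -0.046]
grate z [0.1753 0.1774 0.1787]
pad z [0.2017 0.2043 0.2064 0.2081] 122
```

Request:
carry_out([
  {"hand": 0,"x": 0,"y": 0,"z": 0,"ax": 0,"ay": 0,"az": 0},
  {"hand": 0,"x": 0,"y": 0,"z": 0,"ax": 0,"ay": 0,"az": 0},
  {"hand": 0,"x": 0,"y": 0,"z": 0,"ax": 0,"ay": 0,"az": 0},
  {"hand": 0,"x": 0,"y": 0,"z": 0,"ax": 0,"ay": 0,"az": 0},
  {"hand": 0,"x": 0,"y": 0,"z": 0,"ax": 0,"ay": 0,"az": 0},
  {"hand": 0,"x": 0,"y": 0,"z": 0,"ax": 0,"ay": 0,"az": 0},
  {"hand": 0,"x": 0,"y": 0,"z": 0,"ax": 0,"ay": 0,"az": 0},
  {"hand": 0,"x": 0,"y": 0,"z": 0,"ax": 0,"ay": 0,"az": 0},
])

```text
t: 12.6
tool_pos: [0.4757, -0.1346, 0.3637]
orientation: [2.647, 1.692, 0.0]
force: [0.1, -0.6, -3.0]
opening: 0.0156
gripper_force: 60.0
```

```bash
sed -i 's/>.155)/>.135)/g' g.py; for i in 1 2 3; do python3 g.py | grep -v was; done
```

```text
12.6 [ 0.4757 -0.1346  0.3637] [ 0.14 -0.59 -3.01] [-0.177 -0.043 -0.008]
grate z [0.1724 0.1744 0.1759]
pad z [0.2025 0.204  0.2059 0.2076] 122
12.65 [ 0.4757 -0.1346  0.3637] [ 0.3   1.19 -3.69] [-0.062 -0.046 -0.033]
grate z [0.1723 0.1744 0.1758]
pad z [0.2025 0.2048 0.2065 0.2087] 120
12.7 [ 0.4757 -0.1346  0.3638] [-0.43  0.55 -2.69] [-0.122 -0.056  0.013]
grate z [0.1723 0.1743 0.1757]
pad z [0.2022 0.2046 0.2066 0.2078] 125
```

Request:
carry_out([
  {"hand": 0,"x": 0,"y": 0,"z": 0,"ax": 0,"ay": 0,"az": 0},
  {"hand": 0,"x": 0,"y": 0,"z": 0,"ax": 0,"ay": 0,"az": 0},
  {"hand": 0,"x": 0,"y": 0,"z": 0,"ax": 0,"ay": 0,"az": 0},
  {"hand": 0,"x": 0,"y": 0,"z": 0,"ax": 0,"ay": 0,"az": 0},
  {"hand": 0,"x": 0,"y": 0,"z": 0,"ax": 0,"ay": 0,"az": 0},
  {"hand": 0,"x": 0,"y": 0,"z": 0,"ax": 0,"ay": 0,"az": 0},
  {"hand": 0,"x": 0,"y": 0,"z": 0,"ax": 0,"ay": 0,"az": 0},
  {"hand": 0,"x": 0,"y": 0,"z": 0,"ax": 0,"ay": 0,"az": 0},
])

```text
t: 13.75
tool_pos: [0.4757, -0.1346, 0.3638]
orientation: [2.647, 1.692, 0.0]
force: [0.2, -0.7, -4.1]
opening: 0.0157
gripper_force: 60.0
```

```bash
for i in 1 2; do python3 g.py | grep -v was; done
```

```text
13.75 [ 0.4757 -0.1346  0.3638] [ 0.15 -0.7  -4.13] [-0.072 -0.016 -0.055]
grate z [0.1723 0.1743 0.1758]
pad z [0.2021 0.2045 0.2063 0.2076] 122
13.8 [ 0.4757 -0.1346  0.3637] [ 0.09 -0.44 -3.16] [-0.092 -0.     0.027]
grate z [0.1722 0.1743 0.1758]
pad z [0.2021 0.2046 0.2063 0.2077] 120
```

The grate has stopped 80 mm lower, with the pawl still held clear, so it is on its bottom stop. I'll lower the poker and draw it out.

Request:
carry_out([
  {"hand": 0,"x": 0,"y": 0,"z": 0.008,"ax": 0,"ay": 0,"az": 0},
  {"hand": 0,"x": 0,"y": 0,"z": 0.018,"ax": 0,"ay": 0,"az": 0},
  {"hand": 0,"x": 0,"y": 0,"z": 0.033,"ax": 0,"ay": 0,"az": 0},
  {"hand": 0,"x": 0,"y": 0,"z": 0.033,"ax": 0,"ay": 0,"az": 0},
  {"hand": 0,"x": -0.03,"y": 0,"z": 0.033,"ax": 0,"ay": 0,"az": 0},
  {"hand": 0,"x": -0.064,"y": 0,"z": 0.033,"ax": 0,"ay": 0,"az": 0},
  {"hand": 0,"x": -0.064,"y": 0,"z": 0.033,"ax": 0,"ay": 0,"az": 0},
  {"hand": 0,"x": -0.064,"y": 0,"z": 0.033,"ax": 0,"ay": 0,"az": 0},
])

```text
t: 14.85
tool_pos: [0.449, -0.1925, 0.3309]
orientation: [-2.647, -1.692, -0.001]
force: [-0.6, 0.4, -2.7]
opening: 0.016
gripper_force: 60.0
```

```bash
python3 look.py c; python3 g.py
```

```text
14.85 [ 0.44897626 -0.19249447  0.33089036] [-0.57557529  0.43037628 -2.66067756] [-0.03080432 -0.0289501  -0.04765797]
top 59 a max [0.13474961 0.13696312 0.13696745 0.13788768] z(a) [-0.01892078  0.16665318] 0.16419347901265996 lat [-0.0006824 -0.0006789] -0.0007676150469175879
side 89 a max [0.13790591 0.13920864 0.13980313 0.14138987] z(a) [-0.00854404  0.16451976] 0.1634090339536171 lat [-0.00011194  0.00206333] 0.0020487758914342793
14.95 [ 0.4491 -0.1921  0.3308] [ 1.01  0.57 -2.46] [-0.015 -0.011  0.015]
grate z [0.1724 0.1744 0.1758]
pad z [0.193  0.1947 0.196  0.1975] 115
was [0.2518 0.2537 0.255 ]
```

Request:
carry_out([
  {"hand": 0,"x": -0.04,"y": 0,"z": 0,"ax": 0,"ay": 0,"az": 0},
  {"hand": 0,"x": -0.08,"y": 0.04,"z": 0,"ax": 0,"ay": 0.025,"az": 0},
  {"hand": 0,"x": -0.114,"y": 0.08,"z": 0,"ax": 0,"ay": 0.025,"az": 0},
  {"hand": 0,"x": -0.114,"y": 0.122,"z": 0.02,"ax": 0,"ay": 0.025,"az": 0},
  {"hand": 0,"x": -0.114,"y": 0.122,"z": 0.06,"ax": 0,"ay": 0.025,"az": 0},
  {"hand": 0,"x": -0.114,"y": 0.122,"z": 0.075,"ax": 0,"ay": 0.025,"az": 0},
  {"hand": 0,"x": -0.114,"y": 0.122,"z": 0.075,"ax": 0,"ay": 0.025,"az": 0},
  {"hand": 0,"x": -0.114,"y": 0.122,"z": 0.075,"ax": 0,"ay": 0.025,"az": 0},
])

```text
t: 16.0
tool_pos: [0.5122, -0.3474, 0.2577]
orientation: [-2.637, -1.687, -0.034]
force: [0.3, 0.7, -1.9]
opening: 0.0156
gripper_force: 60.0
```

```bash
sed 's/>.13)/>.08)/;s/<.19)/<.11)/' look.py > look2.py; python3 look2.py d
```

```text
16.0 [ 0.51221076 -0.34737591  0.25769472] [ 0.31446106  0.74568413 -1.88056006] [-0.0450876  -0.05589932 -0.01467957]
top 72 a max [0.13813561 0.13915455 0.14098742 0.14181997] z(a) [-0.00543769  0.09538472] 0.09467782140775254 lat [-0.00235863 -0.00047628] -0.0007829014316486736
side 72 a max [0.14061546 0.14114237 0.14270251 0.14551944] z(a) [0.00672256 0.09181006] 0.0926839975263741 lat [-0.00042419  0.0013033 ] 0.0012481524256907062
```

Request:
carry_out([
  {"hand": 0,"x": 0,"y": 0,"z": 0.015,"ax": 0,"ay": 0,"az": 0},
  {"hand": 0,"x": 0,"y": 0,"z": 0.025,"ax": 0,"ay": 0,"az": 0},
  {"hand": 0,"x": 0,"y": 0,"z": 0.031,"ax": 0,"ay": 0,"az": 0},
  {"hand": 0,"x": 0,"y": 0,"z": 0.034,"ax": 0,"ay": 0,"az": 0},
  {"hand": 0,"x": 0,"y": 0,"z": 0.034,"ax": 0,"ay": 0,"az": 0},
  {"hand": 0,"x": 0,"y": 0,"z": 0.034,"ax": 0,"ay": 0,"az": 0},
])

```text
t: 16.85
tool_pos: [0.5121, -0.3464, 0.2227]
orientation: [-2.635, -1.685, -0.033]
force: [-5.7, 4.9, 9.1]
opening: 0.0153
gripper_force: 60.0
```

Request:
carry_out([
  {"hand": 30,"x": 0,"y": 0,"z": 0,"ax": 0,"ay": 0,"az": 0},
  {"hand": 60,"x": 0,"y": 0,"z": 0,"ax": 0,"ay": 0,"az": 0},
  {"hand": 70,"x": 0,"y": 0,"z": 0,"ax": 0,"ay": 0,"az": 0},
  {"hand": 70,"x": 0,"y": 0,"z": 0,"ax": 0,"ay": 0,"az": 0},
  {"hand": 70,"x": 0,"y": 0,"z": -0.03,"ax": 0,"ay": 0,"az": 0},
  {"hand": 70,"x": 0,"y": 0,"z": -0.09,"ax": 0,"ay": 0,"az": 0},
  {"hand": 70,"x": 0,"y": 0,"z": -0.15,"ax": 0,"ay": 0,"az": 0},
  {"hand": 70,"x": 0,"y": 0,"z": -0.15,"ax": 0,"ay": 0,"az": 0},
])

```text
t: 17.85
tool_pos: [0.5118, -0.3511, 0.3792]
orientation: [-2.645, -1.691, -0.039]
force: [-0.2, -1.3, 0.1]
opening: 0.065
gripper_force: 0.0
```

Request:
carry_out([
  {"hand": 70,"x": -0.15,"y": -0.06,"z": 0,"ax": 0,"ay": 0,"az": 0},
  {"hand": 70,"x": -0.15,"y": -0.06,"z": 0,"ax": 0,"ay": 0,"az": 0},
  {"hand": 70,"x": -0.15,"y": -0.06,"z": 0,"ax": 0,"ay": 0,"az": 0},
  {"hand": 70,"x": -0.15,"y": -0.06,"z": 0,"ax": 0,"ay": 0,"az": 0},
  {"hand": 70,"x": -0.15,"y": -0.06,"z": 0,"ax": 0,"ay": 0,"az": 0},
])

```text
t: 18.48
tool_pos: [0.3933, -0.4605, 0.367]
orientation: [-2.634, -1.684, -0.034]
force: [0.2, 0.1, 0.7]
opening: 0.0654
gripper_force: 0.0
```

```bash
python3 - <<'E'
from h import *
for n,(r0,r1,c0,c1) in(('top',(170,235,335,440)),('side',(155,210,315,400))):
    im,D=read_camera(n); P=cloud(n,D)[r0:r1,c0:c1].reshape(-1,3);hsv=cv2.cvtColor(im,cv2.COLOR_BGR2HSV)[r0:r1,c0:c1].reshape(-1,3)
    w=(hsv[:,1]>110)&(hsv[:,0]<22)&(P[:,2]>.04)&(P[:,2]<.1)
    X=P[w];X=X[np.linalg.norm(X-np.median(X,0),axis=1)<.09]
    vx,vy,x0,y0=cv2.fitLine(X[:,:2].astype(np.float32),cv2.DIST_HUBER,0,.01,.01).ravel()
    d=np.array([vx,vy])*np.sign(vy);t=(X[:,:2]-[x0,y0])@d
    print(n,len(X),np.degrees(np.arctan2(d[1],d[0])),[x0,y0]+d*np.percentile(t,1),[x0,y0]+d*np.percentile(t,99),np.median(X[:,2]),np.polyfit(t,X[:,2],1))
    cv2.imwrite(f'pics/end{n}.png',cv2.resize(im[90:240,230:450],None,fx=3.6,fy=3.6,interpolation=2))
E
python3 g.py
```

```text
top 255 64.977486 [ 0.47161913 -0.43358436] [ 0.5254677  -0.31822409] 0.06531670393347833 [-0.00804726  0.06519743]
side 182 64.94156 [ 0.46935578 -0.42431142] [ 0.52079229 -0.31429856] 0.06259533496682979 [-0.00495932  0.06141838]
18.575 [ 0.394  -0.46    0.3675] [-0.59  0.35  0.58] [-0.033 -0.039  0.05 ]
grate z [0.1723 0.1744 0.1759]
pad z [0.1928 0.1945 0.1958 0.1971] 114
was [0.2518 0.2537 0.255 ]
```

View pics/endside.png

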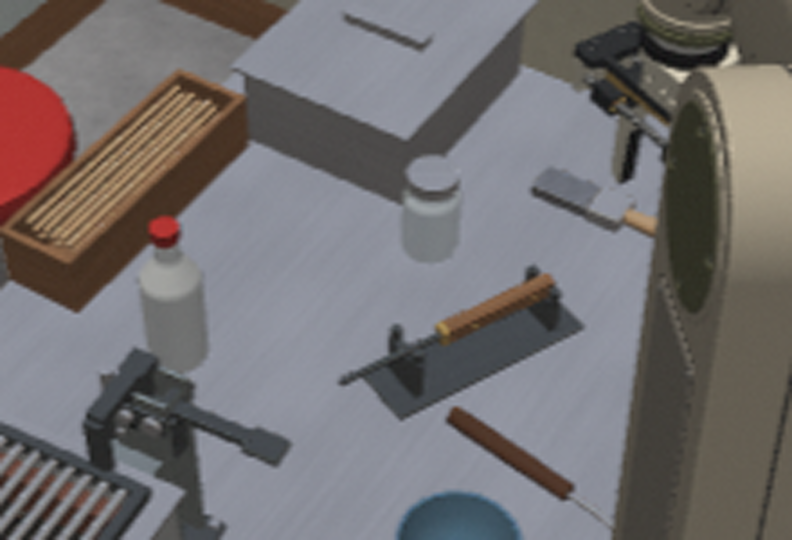

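The poker lies in both forks, as it did before: handle (500,310), tip (345,380). The grate is down and the hand is clear.

```bash
python3 -c "
from plant import robot
print(robot.close_job())"
```

```text
the job is handed in; nothing more can be done
None
```

The job is handed in at about 18.6 s: the grate sank about 80 mm and stopped with the pawl held clear, the poker is back in both forks of its rest within a few millimetres of where it lay, and the hand touches nothing. The hand-in returned no verdict.

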